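# Fish the folding rule out of the deposit box

## Task

A long folding rule was left in the grey deposit box on the table. First switch off the box's alarm by pressing the three keys of the console right down, one at a time, from the largest to the smallest; then take hold of the rule through the hatch, tilt it and draw it out endways, and finish still holding it in the gripper, still and with its whole length at least 10 cm above the top of the box. Leave the stapler, the candle jar and the marker on the box where they are.

Things in the scene. Friction and masses are not known exactly. Their poses are not given: they have to be found in the camera images.
- deposit_box: Shallow grey steel box fixed to the table, 305 (x) x 160 (y) x 57 mm high; origin: centre of its underside. Its +x end, with the hatch, points to the robot's right (world -y) within 0.3 rad. Inside: x -147.5 to 147.5, y -75 to 75, floor at z 6 mm, with two rubber rests 12 mm wide across it at x -95 and 95, tops at z 14. Top plate from z 54 to 57, closed but for the hatch.
- hatch (a point): Centre of the open hatch in the top plate, at z 57 mm, 57.5 mm from the box's origin along its +x. The hatch is 150 mm along the box's x (from -17.5 to 132.5) and 130 mm along its y (from -65 to 65).
- folding_rule: Closed folding rule, pale wood slats with steel end caps: a rigid stick 250 (x) x 28 (y) x 14 mm, about 0.09 kg; origin: centre of its underside. It lies on the rests in the box, along the box's x within 0.05 rad, underside at z 14 mm, centre within 8 mm (x) and 15 mm (y) of the box's. Longer than the hatch's diagonal: it comes out only endways, +x end raised. Pinch it across its 28 mm width.
- rule_front (a point): Middle of the rule's +x end face, 125 mm from its centre; lies in the hatch.
- rule_tail (a point): Middle of the rule's -x end face, 125 mm from its centre; at the start the last 100 to 116 mm of the rule lie under the top plate.
- alarm_console: Low grey console fixed to the table right of the box, 75 (x) x 215 (y) x 24 mm high, origin: centre of its underside; yaw within 0.35 rad. On it a row of three round white keys in black round housings, 65 mm apart along its y, told apart by cap diameter; which key has which place varies.
- key_large (a joint): Travel of the largest key (cap 38 mm across), 0 up, 0.006 m fully down; springs back; starts to move at 1.5 N, fully down at 5 N. It counts as pressed beyond 0.004 m while the other two are up.
- key_medium (a joint): The same for the middle-sized key (cap 26 mm across).
- key_small (a joint): The same for the smallest key (cap 16 mm across).
- key_large_top (a point): Centre of the top of the largest key, 46 mm above the table when up; moves with the key. The housing's top is 10 mm lower.
- key_medium_top (a point): The same for the middle-sized key.
- key_small_top (a point): The same for the smallest key.
- the_stapler: Loose desk stapler, 34 x 148 x 52 mm high; bystander. Origin at the centre of its underside.
- marker: Loose marker pen, 135 mm long (y), 16 mm thick; bystander. It lies across the closed part of the box's top, about 120 mm from the box's origin towards -x. Origin at the centre of its underside.
- candle: Loose candle in a glass jar, 76 mm across, 90 mm high, behind the console; bystander. Origin at the centre of its underside.

How it is judged:
By the outcome, as a careful person would: the job done as asked, in the order asked, and still so for the second after the job is handed in, while the arm keeps its last pose, push and grip.
It also fails if it takes over 64 s, if anything falls off the work surface, if the arm or the gripper's body presses on something with over 40 N, if the wrist force passes 120 N, or if a joint passes its speed limit or range.

## Robot

A 6-joint arm with a two-finger parallel gripper is mounted at the origin on a cart in front of the work surface, level with it; the furniture and walls round the work are solid. World frame = base frame: x ahead of the robot, y to its left, z up, the work surface at z = 0. Lengths are in m, angles in rad, forces in N, time in s.
With the tool pointing down it reaches from about 0.375 to 0.925 m from the base axis. Payload 5.7 kg.
Tool frame: the origin (TCP) lies midway between the tips of the shut fingers; the grasp point (between the pads) lies 19 mm behind it; z points along the fingers, y is the line along which they close (so a half turn about z gives the same grasp; the last joint's range is limited). The gripper opens to 88 mm and grips with 3 to 60 N. Pads are 20 mm wide; open, the fingers measure 115 mm over their backs; the gripper's body (75 mm by 178 mm) begins 61 mm behind the grasp point.
Start: joints at [-1.369, 0.359, 1.51, -0, 1.272, -0.115], TCP at [0.187, -0.57, 0.223] pointing down, gripper open.
Joint ranges: [-2.97, 2.97], [-1.01, 2.36], [0.21, 2.38], [-0.96, 4.11], [0.2, 2.71], [-2.98, 2.98]. Speed limits (rad/s): [2.39, 2.39, 3.14, 3.14, 3.14, 3.14].

## Interface

Orientations are given as a unit quaternion [x, y, z, w].
In Python, from bench import move_ptp, servo_line, goto_joints, move_gripper, sleep, inverse_kinematics, capture, PlanningError, close_job, spot_in, silhouettes, current_clock, current_joint_pos, current_qvel, current_joint_torque, current_position, current_orientation, current_force, current_torque, current_finger_gap, current_grip_force gives the robot as it stands. Calls block until the motion is done:
- move_ptp(position, orientation): joint-space move of the TCP to a pose.
- servo_line(position, orientation=None, rate=0.15, contact_N=None): straight line of the TCP; orientation=None keeps the orientation; rate is the mean speed in m/s. With contact_N (N) it stops when the force on the tool has changed by that much, and returns True; else False.
- goto_joints(angles): joint-space move.
- move_gripper(opening): finger opening in m; the grip force is fixed at half the most; returns when the fingers have stopped.
- sleep(seconds).
- inverse_kinematics(position, orientation): joint angles nearest the present ones, or None.
- capture(name): name is "scene" or "side" or "wrist"; returns a dict with "image" (480x640x3 uint8, blue, green, red), "range_z" (480x640 float32, m along the optical axis (not along the pixel's ray), 0 where there is no reading), "intrinsics" (3x3 intrinsics, pixels), "R" (3x3) and "t" (3): a world point X has camera coordinates R X + t. Camera axes: x right, y down, z forward; pixel columns grow to the right and rows downward; lengths in m; the calibration is good to about 2 mm. A picture is of the moment at which its call begins.
A pose or a line that the arm cannot do raises PlanningError and nothing moves.
- close_job(): hands the job in; it is judged then, once.
Trained networks look in the newest picture that a camera, given by its name, has taken for a name from the list of things; names that differ only in an ending like _2 or _b are one class to them, and where a whole thing is asked for, a point or a joint stands for the part that bears it (a point fixed in the world has none). Each returns a list of dicts, best first, with "conf" (0 to 1); they miss things now and then, are a little off and sometimes report something else, mostly with a low value. They report only what shows in the picture. A call takes as long as a camera call.
- spot_in(camera, query): "xy" ([column, row] in pixels, amid what is visible of it).
- silhouettes(camera, query): "region" (480x640 bool, what is visible of it) and "xy" ([column, row] in pixels, amid what is visible of it).
Readings, each from a call of its own:
- current_clock(): time.
- current_joint_pos(): joint angles.
- current_qvel(): joint speeds.
- current_joint_torque(): joint torques, N m.
- current_position(): TCP position.
- current_orientation(): TCP orientation.
- current_force(): force on the tool from outside, world axes, zero at the start.
- current_torque(): the same for the moment, N m.
- current_finger_gap(): finger opening in m.
- current_grip_force(): force on a finger pad.
Only numpy, scipy, OpenCV 4.12 (cv2) and the standard library are available. Lean on these libraries where they do the work, as an engineer would, in place of code of your own. Each camera call takes 0.05 s, during which the arm holds its last target. There are 200 camera calls.

## Working session

There is one attempt and no reset: what is moved stays moved. The work goes in short steps, each a Python script; the robot and the scene stay as the last script left them, time stands still between calls to the robot, and variables do not carry over. Pictures are saved under pics/ and viewed, at most 10 in all, crops included, and the job is handed in when it is done.

```bash
mkdir -p pics
cat > h.py <<'E'
import numpy as np, cv2
from bench import *
from scipy.spatial.transform import Rotation as Ro
def world(c, uv, z):
    """pixel -> world on plane z"""
    K,R,t=map(np.asarray,(c["intrinsics"],c["R"],c["t"]))
    d=R.T@np.linalg.solve(K,[uv[0],uv[1],1]); o=-R.T@t
    return o+d*(z-o[2])/d[2]
def cloud(c):
    K,R,t=map(np.asarray,(c["intrinsics"],c["R"],c["t"]))
    v,u=np.mgrid[:480,:640]; z=c["range_z"]
    P=np.stack([(u-K[0,2])/K[0,0]*z,(v-K[1,2])/K[1,1]*z,z],-1)
    return (P-t)@R
E
python3 - <<'E'
from h import *
ims=[]
for n in ("scene","side","wrist"):
    c=capture(n); P=cloud(c); cv2.imwrite(f"pics/{n}0.png",c["image"]); np.savez(f"/tmp/{n}0.npz",**c)
    for q in ("deposit_box","folding_rule","alarm_console","key_large_top","key_medium_top","key_small_top","the_stapler","marker","candle"):
        for s in silhouettes(n,q)[:2]:
            m=s["region"]&(c["range_z"]>0)
            if m.sum(): print(n,q,round(s["conf"],2),np.round(s["xy"]),m.sum(),np.round(np.median(P[m],0),3),np.round(np.percentile(P[m],[2,98],axis=0),3).tolist())
print(current_clock(),current_orientation())
E
```

```text
scene deposit_box 0.86 [252. 282.] 7332 [0.55  0.154 0.055] [[0.467, -0.017, 0.005], [0.641, 0.289, 0.06]]
scene folding_rule 0.93 [281. 270.] 559 [0.543 0.069 0.028] [[0.532, 0.011, 0.015], [0.563, 0.124, 0.032]]
scene alarm_console 0.56 [368. 225.] 1076 [ 0.507 -0.194  0.024] [[0.478, -0.3, 0.001], [0.568, -0.137, 0.033]]
scene key_large_top 0.56 [378. 209.] 97 [ 0.518 -0.24   0.047] [[0.503, -0.258, 0.04], [0.533, -0.227, 0.05]]
scene key_medium_top 0.4 [396. 202.] 53 [ 0.507 -0.306  0.046] [[0.499, -0.318, 0.039], [0.519, -0.297, 0.05]]
scene the_stapler 0.18 [310. 179.] 972 [ 0.733 -0.213  0.061] [[0.709, -0.262, 0.007], [0.784, -0.188, 0.092]]
scene marker 0.73 [393. 202.] 63 [ 0.508 -0.306  0.046] [[0.499, -0.321, 0.037], [0.519, -0.296, 0.049]]
scene marker 0.69 [218. 298.] 487 [0.536 0.26  0.07 ] [[0.476, 0.238, 0.056], [0.604, 0.275, 0.075]]
scene candle 0.83 [311. 180.] 948 [ 0.732 -0.212  0.061] [[0.709, -0.262, 0.007], [0.784, -0.188, 0.091]]
scene candle 0.72 [282. 264.] 560 [0.542 0.07  0.028] [[0.531, 0.011, 0.014], [0.561, 0.126, 0.033]]
side deposit_box 0.56 [329. 2
[... 531 characters left out ...]
0.64 [379. 318.] 122 [ 0.508 -0.315  0.044] [[0.499, -0.324, 0.037], [0.521, -0.301, 0.047]]
side key_small_top 0.68 [306. 250.] 77 [0.548 0.078 0.027] [[0.535, 0.055, 0.024], [0.559, 0.107, 0.03]]
side the_stapler 0.75 [305. 248.] 112 [0.548 0.076 0.027] [[0.213, -0.58, 0.005], [0.584, 0.142, 0.358]]
side the_stapler 0.58 [330. 365.] 1918 [ 0.371 -0.38   0.024] [[0.294, -0.408, 0.002], [0.416, -0.335, 0.051]]
side candle 0.61 [448. 268.] 1593 [ 0.732 -0.247  0.06 ] [[0.71, -0.266, 0.005], [0.784, -0.192, 0.089]]
wrist the_stapler 0.75 [128.  14.] 1786 [ 0.308 -0.347  0.018] [[0.293, -0.365, 0.004], [0.331, -0.329, 0.044]]
1.5 [ 9.87478601e-01  1.57753002e-01 -9.38515045e-06 -4.33195354e-05]
```

View pics/scene0.png

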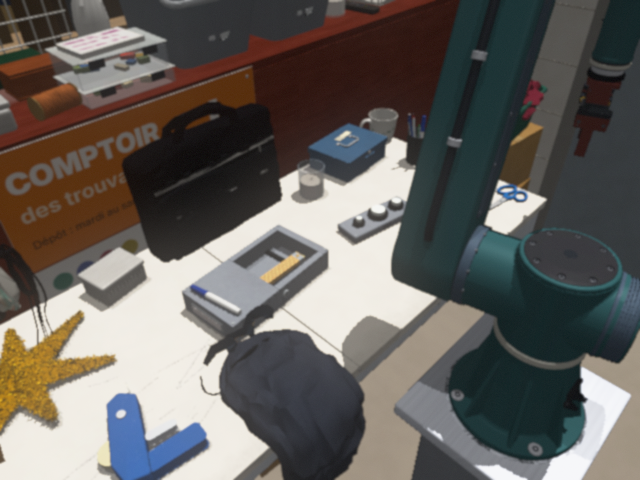

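View pics/side0.png

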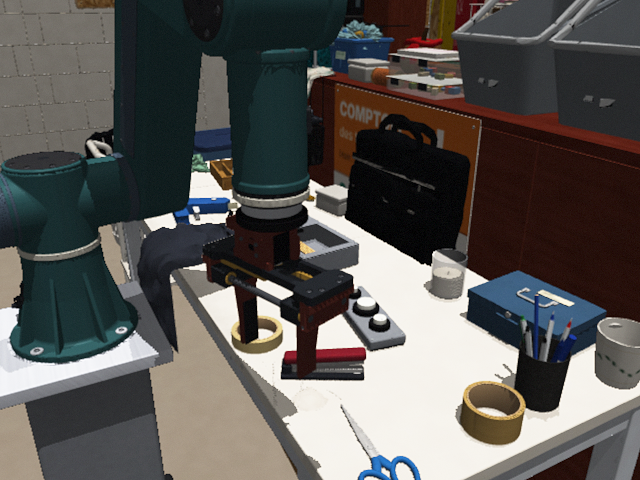

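The scene view shows the box around (255,280), with the rule in the hatch at (281,268) and the marker at (217,298). The keys run small (359,220), large (378,210), medium (397,203). The side view agrees, with the large key at (366,303), the medium at (379,320) and the small one mostly hidden at (355,293). Next I'll look closer with the wrist camera.

Run:
```python
from h import *
c=np.load("/tmp/wrist0.npz"); Rt=Ro.from_quat(current_orientation())
print("cam in tool",Rt.inv().apply(-c["R"].T@c["t"]-current_position()), (c["R"]@Rt.as_matrix()).round(2).tolist(), c["intrinsics"][0,0])
q=[1,0,0,0]
def look(p,q,tag):
    move_ptp(p,q); c=capture("wrist"); cv2.imwrite(f"pics/{tag}.png",c["image"]); np.savez(f"/tmp/{tag}.npz",**c); P=cloud(c)
    for o in ("deposit_box","folding_rule","alarm_console","key_large_top","key_medium_top","key_small_top","marker"):
        for s in silhouettes("wrist",o)[:2]:
            m=s["region"]&(c["range_z"]>0)
            if m.sum(): print(tag,o,round(s["conf"],2),np.round(s["xy"]),m.sum(),np.round(np.median(P[m],0),4),np.round(np.percentile(P[m],[2,98],axis=0),3).tolist())
off=Rt.inv().apply(-c["R"].T@c["t"]-current_position())
d=Ro.from_quat(q).apply([off[0],off[1],0])
look(np.array([.515,-.245,.28])-d,q,"w_con")
look(np.array([.55,.08,.30])-d,q,"w_box")
print(current_clock())
a=np.hstack([cv2.imread(f"pics/{t}.png") for t in("w_con","w_box")]); cv2.imwrite("pics/w1.png",cv2.resize(a,(800,300),interpolation=cv2.INTER_AREA))
```

```text
cam in tool [ 0.06688939  0.00048225 -0.16135245] [[0.0, 1.0, 0.0], [-0.97, 0.0, -0.24], [-0.24, -0.0, 0.97]] 349.7482016611482
w_con deposit_box 0.96 [59. 93.] 17510 [0.5788 0.0351 0.0179] [[0.489, -0.025, 0.004], [0.645, 0.122, 0.058]]
w_con deposit_box 0.5 [ 37. 116.] 2146 [0.5488 0.0625 0.0272] [[0.535, 0.018, 0.023], [0.564, 0.107, 0.029]]
w_con folding_rule 0.69 [ 38. 119.] 2225 [0.5488 0.0634 0.0272] [[0.535, 0.018, 0.006], [0.565, 0.108, 0.029]]
w_con alarm_console 0.72 [289. 138.] 8670 [ 0.5262 -0.2297  0.0232] [[0.478, -0.349, 0.02], [0.568, -0.143, 0.025]]
w_con key_large_top 0.95 [318. 141.] 944 [ 0.5225 -0.2462  0.0452] [[0.505, -0.262, 0.037], [0.539, -0.23, 0.047]]
w_con key_medium_top 0.86 [368. 150.] 434 [ 0.513  -0.3094  0.0452] [[0.502, -0.321, 0.04], [0.525, -0.298, 0.047]]
w_con key_small_top 0.5 [257. 128.] 178 [ 0.5329 -0.1822  0.0448] [[0.526, -0.189, 0.037], [0.54, -0.175, 0.047]]
w_box deposit_box 0.69 [266. 131.] 35218 [0.5711 0.137  0.0556] [[0.478, -0.013, 0.004], [0.639, 0.278, 0.058]]
w_box folding_rule 0.74 [533. 163.] 235 [ 0.5334 -0.1794  0.0437] [[0
[... 260 characters left out ...]
138, 0.025]]
w_box alarm_console 0.63 [632. 182.] 244 [ 0.5126 -0.3006  0.0431] [[0.502, -0.307, 0.036], [0.524, -0.297, 0.046]]
w_box key_large_top 0.63 [589. 172.] 943 [ 0.5234 -0.2418  0.0449] [[0.506, -0.261, 0.036], [0.54, -0.227, 0.047]]
w_box key_medium_top 0.62 [632. 183.] 252 [ 0.5129 -0.3006  0.0429] [[0.502, -0.307, 0.035], [0.524, -0.297, 0.046]]
w_box key_medium_top 0.62 [589. 170.] 935 [ 0.5234 -0.2424  0.045 ] [[0.507, -0.262, 0.037], [0.54, -0.227, 0.047]]
w_box key_small_top 0.69 [535. 161.] 205 [ 0.5334 -0.1782  0.0442] [[0.525, -0.187, 0.035], [0.54, -0.174, 0.046]]
w_box marker 0.66 [150. 156.] 1767 [0.5452 0.2576 0.0704] [[0.481, 0.243, 0.064], [0.606, 0.273, 0.073]]
5.1
```

View pics/w1.png

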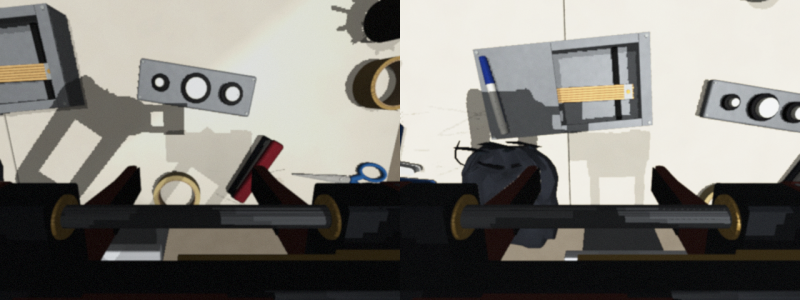

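The wrist views confirm the key order: small (160,82), large (196,87) and medium (231,93) in the left half. In the right half, the rule (558–634, 93) lies in the hatch and the marker is at (492,95). I'll press the keys from largest to smallest, then fit the box and rule from the depth data.

Run:
```python
from h import *
c=dict(np.load("/tmp/w_box.npz")); P=cloud(c).reshape(-1,3); P=P[c["range_z"].ravel()>0]
top=P[(P[:,2]>.0535)&(P[:,2]<.0595)&(P[:,0]>.45)&(P[:,0]<.66)&(P[:,1]>-.04)&(P[:,1]<.32)]
r=cv2.minAreaRect((top[:,:2]*1000).astype(np.float32)); print("box",r,cv2.boxPoints(r).round().tolist())
ru=P[(abs(P[:,2]-.028)<.004)&(P[:,0]>.52)&(P[:,0]<.58)&(P[:,1]>0.0)&(P[:,1]<.155)]
r=cv2.minAreaRect((ru[:,:2]*1000).astype(np.float32)); print("rule",len(ru),r,cv2.boxPoints(r).round(1).tolist(),np.median(ru[:,2]))
for y in np.arange(0,.15,.01):
    s=ru[abs(ru[:,1]-y)<.005]
    if len(s): print(round(y,3),len(s),np.percentile(s[:,0],[2,98]).round(4))
q=[1,0,0,0]
move_gripper(0)
for n,(x,y) in dict(L=(.5225,-.2462),M=(.513,-.3095),S=(.533,-.1820)).items():
    move_ptp([x,y,.075],q)
    hit=servo_line([x,y,.037],rate=.03,contact_N=9)
    sleep(.15); print(n,hit,np.round(current_position(),4),np.round(current_force(),1),current_finger_gap())
    if n=="L": a=capture("side"); cv2.imwrite("pics/pressL.png",a["image"])
    servo_line([x,y,.075],rate=.1)
print(current_clock())
```

```text
box ((545.5802001953125, 144.41629028320312), (181.33868408203125, 331.18963623046875), 5.324547290802002) [[440.0, 301.0], [471.0, -29.0], [651.0, -12.0], [620.0, 318.0]]
rule 2847 ((548.8513793945312, 80.09201049804688), (28.066104888916016, 147.7653350830078), 3.280162811279297) [[530.5999755859375, 153.10000610351562], [539.0999755859375, 5.5], [567.0999755859375, 7.099999904632568], [558.5999755859375, 154.6999969482422]] 0.0271897624801068
0.01 138 [0.5388 0.5656]
0.02 202 [0.5388 0.5656]
0.03 187 [0.5388 0.5645]
0.04 201 [0.5376 0.5644]
0.05 196 [0.5376 0.5634]
0.06 189 [0.5364 0.5633]
0.07 200 [0.5365 0.5633]
0.08 200 [0.5363 0.5621]
0.09 189 [0.5352 0.5621]
0.1 190 [0.5352 0.561 ]
0.11 207 [0.534 0.561]
0.12 188 [0.534  0.5598]
0.13 195 [0.5328 0.5598]
0.14 193 [0.5328 0.5586]
L True [ 0.5223 -0.2461  0.0403] [-1.2  0.4  6.2] 9.780159113476311e-05
M True [ 0.5129 -0.3094  0.0404] [-1.1  0.7  6.1] 0.0008267238999010254
S True [ 0.5328 -0.1819  0.0403] [-1.   0.1  7.2] -9.897543852017791e-05
14.0833
```

Run:
```python
from h import *
c=dict(np.load("/tmp/w_box.npz")); P=cloud(c).reshape(-1,3); P=P[c["range_z"].ravel()>0]
top=P[(abs(P[:,2]-.0565)<.002)]
ys=np.arange(.0,.27,.01); far=[top[(abs(top[:,1]-y)<.005)&(top[:,0]>.6)&(top[:,0]<.67),0].max() for y in ys]
a=np.polyfit(ys,far,1); print("far edge x=",a, np.std(far-np.polyval(a,ys)))
xs=np.arange(.5,.63,.01); en=[top[(abs(top[:,0]-x)<.005)&(top[:,1]>-.04)&(top[:,1]<.05),1].min() for x in xs]
b=np.polyfit(xs,en,1); print("+x end y=",b,np.std(en-np.polyval(b,xs)))
for x in (.50,.515,.53,.55,.57,.59,.6):
    s=top[(abs(top[:,0]-x)<.004)&(top[:,1]>.05)&(top[:,1]<.3),1]
    e=top[(abs(top[:,0]-x)<.004)&(top[:,1]<.05)&(top[:,1]>-.04),1]
    print(x,"plate y",s.min().round(4),s.max().round(4),"end strip",e.min().round(4),e.max().round(4))
```

```text
far edge x= [-0.09307332  0.64970006] 0.00025935644607614307
+x end y= [ 0.09315776 -0.07223493] 0.0004116910446466809
0.5 plate y 0.0508 0.2803 end strip -0.026 0.0497
0.515 plate y 0.1462 0.2819 end strip -0.0236 -0.0038
0.53 plate y 0.1478 0.2833 end strip -0.0229 -0.0029
0.55 plate y 0.1496 0.2849 end strip -0.0205 -0.0008
0.57 plate y 0.151 0.2874 end strip -0.0193 0.0012
0.59 plate y 0.1531 0.2893 end strip -0.0169 0.0023
0.6 plate y 0.1539 0.2894 end strip -0.0166 0.004
```

```bash
cat >> h.py <<'E'
u=np.array([.05,-.9987,0]); u/=np.linalg.norm(u); Z=np.array([0,0,1.])
C0=np.array([.546,.132,0])          # box centre on the rule's line
def pose(tail_s,tail_z,deg,sg=1,d=.180,below=.004):
    """TCP pose for the rule's tail bottom corner at (s,z) and tilt deg; grip d from the tail"""
    t=np.radians(deg); a=np.cos(t)*u+np.sin(t)*Z; n=-np.sin(t)*u+np.cos(t)*Z
    x=sg*a; z=-n
    return C0+tail_s*u+tail_z*Z+d*a-below*n, Ro.from_matrix(np.c_[x,np.cross(z,x),z]).as_quat()
T=13; tt=np.tan(np.radians(T))
tz=lambda deg,h=.0167: h-.030*np.tan(np.radians(deg))
E
python3 - <<'E'
from h import *
for sg in (1,-1):
    for k in ((-.125,.014,0),(-.125,tz(13),13),(0,.04,13),(0,.21,13)):
        j=inverse_kinematics(*pose(*k,sg=sg)); print(sg,k,None if j is None else np.round(j,2))
E
```

```text
1 (-0.125, 0.014, 0) None
1 (-0.125, np.float64(0.009773954266233106), 13) [ 0.18  0.54  1.76 -0.29  0.89 -2.83]
1 (0, 0.04, 13) None
1 (0, 0.21, 13) None
-1 (-0.125, 0.014, 0) [ 0.01  0.57  1.8  -0.    0.77 -0.04]
-1 (-0.125, np.float64(0.009773954266233106), 13) [ 0.18  0.54  1.76 -0.29  0.89  0.31]
-1 (0, 0.04, 13) [-0.05  0.48  1.77 -0.29  0.89  0.09]
-1 (0, 0.21, 13) [-0.05  0.28  1.6  -0.24  1.25 -0.03]
```

Run:
```python
from h import *
servo_line(current_position()+[0,0,.09],rate=.15)
p,q=pose(-.125,.014,0,sg=-1)
move_ptp(p+[0,0,.13],q); move_gripper(.052)
c=capture("wrist"); cv2.imwrite("pics/above.png",c["image"])
servo_line(p+[0,0,.04],rate=.15)
print(servo_line(p,rate=.06,contact_N=12), current_position()-p)
move_gripper(0.0); print("gap",current_finger_gap(),"grip",current_grip_force(),current_force().round(1))
servo_line(p+[0,0,.0027],rate=.02)
for g in (4,8.5,13):
    servo_line(*pose(-.125,tz(g),g,sg=-1),rate=.05); print(g,current_force().round(1),current_torque().round(2),current_finger_gap())
for n in("side","scene"): cv2.imwrite(f"pics/tilt_{n}.png",capture(n)["image"])
a,b=cv2.imread("pics/tilt_side.png"),cv2.imread("pics/tilt_scene.png")
f=lambda i,x,y:cv2.resize(i[y:y+150,x:x+200],(400,300),interpolation=cv2.INTER_CUBIC)
cv2.imwrite("pics/tilt.png",np.hstack([f(a,230,160),f(b,160,190)])); print(current_clock())
```

```text
False [ 9.94024628e-05 -6.17008409e-06 -4.19856979e-05]
gap 0.027685910225714077 grip 29.99521493911743 [-0.6 -0.6  3. ]
4 [ 0.7 -0.3 -0.6] [-0.01 -0.13 -0.02] 0.02799607805338647
8.5 [ 0.5  0.3 -0.6] [ 0.01 -0.06 -0.06] 0.027645770593538267
13 [ 0.1 -0.  -0. ] [ 0.02 -0.1   0.04] 0.02775979953935403
20.45
```

View pics/tilt.png

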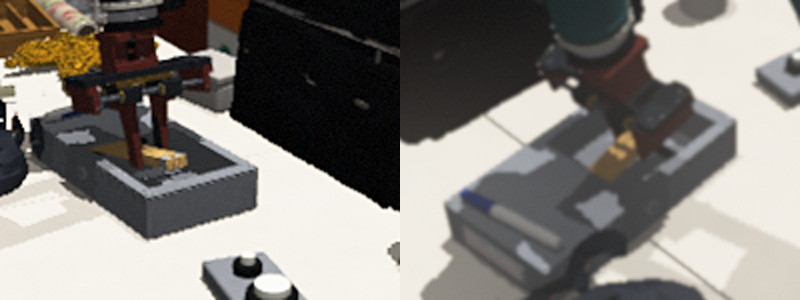

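The rule is gripped and tilted, with its front end raised at (175,160) in the left half. The marker is undisturbed at (510,218) in the right half, and contact forces are about zero. I'll check the front's height from depth, then draw the rule out with contact guards.

Run:
```python
from h import *
def rule(n="side"):
    c=capture(n); P=cloud(c); ss=silhouettes(n,"folding_rule")
    for s in ss[:2]:
        m=s["region"]&(c["range_z"]>0); Q=P[m]-C0; sc=Q@u
        print(n,round(s["conf"],2),m.sum(),"s",np.percentile(sc,[3,97]).round(3),"z",np.percentile(Q[:,2],[3,97]).round(3))
        if m.sum()>20: print("  front z",Q[sc>np.percentile(sc,97)-.02][:,2].round(3).min(),np.percentile(sc,99.).round(3))
rule()
z0=tz(13); hit=False
for k in (.03,.065,.10,.132):
    t=np.radians(13); hit=servo_line(*pose(-.125+k*np.cos(t),z0+k*np.sin(t),13,sg=-1),rate=.06,contact_N=6)
    print(k,hit,current_force().round(1),current_torque().round(2),current_finger_gap())
    if hit: break
rule(); print(current_clock())
for n in("side","scene"): cv2.imwrite(f"pics/out_{n}.png",capture(n)["image"])
a,b=cv2.imread("pics/out_side.png"),cv2.imread("pics/out_scene.png")
f=lambda i,x,y:cv2.resize(i[y:y+150,x:x+200],(400,300),interpolation=cv2.INTER_CUBIC)
cv2.imwrite("pics/out.png",np.hstack([f(a,230,160),f(b,200,160)]))
```

```text
side 0.86 298 s [-0.045  0.12 ] z [0.01  0.077]
  front z 0.061 0.122
0.03 False [ 0.5 -0.2 -1.1] [ 0.12 -0.07 -0.02] 0.02779104898552518
0.065 False [ 0.8  0.7 -1.1] [ 0.03 -0.06  0.07] 0.02786690837945103
0.1 False [-0.8 -0.1 -0.7] [ 0.08 -0.07 -0.02] 0.027779043188130927
0.132 False [-0.4 -0.5 -0.9] [ 0.08 -0.03  0.06] 0.02768281884325112
side 0.89 474 s [0.009 0.248] z [0.043 0.107]
  front z 0.091 0.249
23.45
```

View pics/out.png

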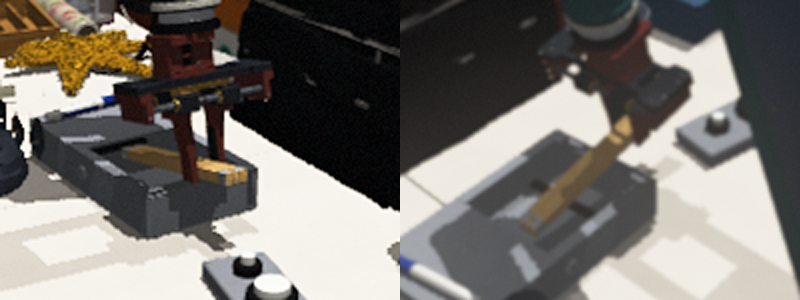

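The whole rule is in the hatch opening, with its tail at s ≈ 4 mm, past the plate edge at −17.5 mm. In the right half the tail is visible at (530,228). Now I'll lift it straight up.

Run:
```python
from h import *
p=np.array(current_position())
print(servo_line(p+[0,0,.19],rate=.08,contact_N=8)); sleep(.5)
c=capture("side"); P=cloud(c)
for s in silhouettes("side","folding_rule")[:1]:
    m=s["region"]&(c["range_z"]>0); print(s["conf"],np.percentile(P[m],[2,98],axis=0).round(3).tolist())
print(current_position(),current_finger_gap(),current_grip_force(),np.abs(current_qvel()).max(),current_clock())
b=capture("scene")["image"]
cv2.imwrite("pics/end.png",np.hstack([cv2.resize(i,(400,300),interpolation=cv2.INTER_AREA) for i in (c["image"],b)]))
```

```text
False
0.64 [[0.53, -0.116, 0.235], [0.565, 0.119, 0.297]]
[ 0.55493161 -0.04740979  0.26598568] 0.02800509352407452 29.993587732315063 0.0011636226707737991 26.675
```

View pics/end.png

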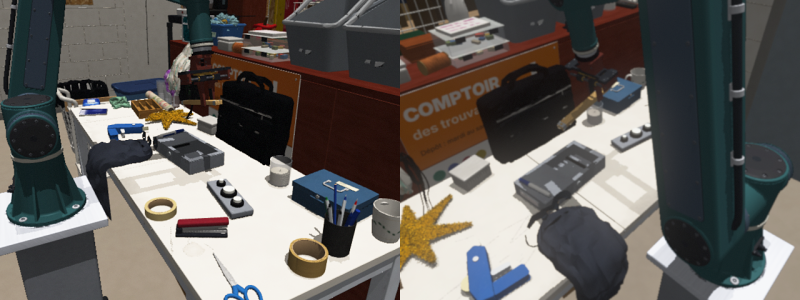

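The rule hangs clear in the gripper at (580,110) in the right half, with its lowest point about 17 cm above the box top. The stapler, candle and marker are in place, so I'm handing in.

```bash
python3 -c "
from bench import *
print(close_job())"
```

```text
the job is handed in; nothing more can be done
None
```

I pressed the three keys right down from largest to smallest, drew the rule out endways, and handed the job in at about 27 s with it held still about 17 cm above the box; the stapler, candle jar and marker look undisturbed in the last pictures.

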